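Hand over the marble dish

ROBOT

A 6-joint arm with a two-finger parallel gripper is mounted at the origin on the work surface. World frame = base frame: x ahead of the robot, y to its left, z up, the work surface at z = 0. Lengths are in m, angles in rad, forces in N, time in s.
With the tool pointing down it reaches from about 0.25 to 0.725 m from the base axis. Payload 4 kg.
Tool frame: the origin (TCP) lies midway between the tips of the shut fingers; the grasp point (between the pads) lies 19 mm behind it; z points along the fingers, y is the line along which they close (so a half turn about z gives the same grasp; the last joint's range is limited). The gripper opens to 85 mm and grips with 20 to 120 N. Pads are 22 mm wide; open, the fingers measure 114 mm over their backs; the gripper's body (76 mm by 85 mm) begins 54 mm behind the grasp point. The pads swing forward as they close: fully open they stand 13 mm farther back than shut.
Start: joints at [1.339, 0.241, 0.005, 1.335, 0, 1.571], TCP at [0.115, 0.487, 0.231] pointing down, gripper open.
Joint ranges: [-2.72, 2.72], [-1.05, 1.87], [-1.09, 1.28], [-1.99, 2.15], [-1.42, 1.44], [-3.14, 3.14]. Speed limits (rad/s): [2.79, 2.79, 3.14, 3.14, 3.14, 3.14].

INTERFACE

Orientations are given as a unit quaternion [x, y, z, w].
In Python, from workcell import get_obs, camera, job_done, silhouettes gives the robot as it stands. The module is installed in compiled form; this text tells all that it offers.
- The arm moves only by the tool drive_tool, never from a script. Its argument "increments" is a list of rows, each a list of 3 entries, a list of its own where there are three numbers: the shift along the world's x, y, z in mm, then the turn, a rotation vector about the world's x, y, z in degrees, then the opening, from 0 (shut) to 1 (fully open). A call has 1 to 8 rows; each row shifts and turns the commanded pose from where the row before left it; what a row does not reach is not made up. A row lasts 1/12 s, in which the tool goes at most 41.7 mm and 7.16 degrees, less where a joint would pass 70% of its speed; a pose out of reach is approached as far as the arm can. A call is refused whole if a number of a shift passes 41.7 or a number of a turn 7.16, either way. A call with a gripper value outside its range is refused whole. The fingers move at their own pace and stop on an object; the grip force is fixed at half the most. Time passes only in rows, so rows that do not move let the fingers close. It gives the time, the measured TCP pose, the force, the opening and the grip force at its end, in the units of the state.
- get_obs(): the state, without advancing time (a new reading comes with each control period).
- camera(name): name is "scene" or "top" or "wrist"; returns a dict with "image" (400x640x3 uint8, red, green, blue), "K" (3x3 intrinsics, pixels), "view" (4x4, takes a point from world to camera coordinates). Camera axes: x right, y down, z forward; pixel columns grow to the right and rows downward; lengths in m; the calibration is good to about 2 mm. A picture is of the moment at which its call begins. There is no depth.
- job_done(): hands the job in; it is judged then, once.
Trained networks look in a picture, given as the dict that the camera call returned (one of the last four; its "shot" number tells which), for a name from the list of things; names that differ only in an ending like _2 or _b are one class to them, and where a whole thing is asked for, a point or a joint stands for the part that bears it (a point fixed in the world has none). Each returns a list of dicts, best first, with "conf" (0 to 1); they miss things now and then, are a little off and sometimes report something else, mostly with a low value. They report only what shows in the picture. A call takes as long as a camera call. They do not tell look-alikes from the thing itself.
- silhouettes(query, picture): "region" (400x640 bool, what is visible of it) and "bbox" ([left, top, right, bottom] in pixels, round what is visible of it).
The state is a dict: "clock": time; "joint_pos": joint angles; "joint_vel": joint speeds; "tau": joint torques, N m; "eef_pos": TCP position; "tool_rot": TCP orientation; "ft_force": force on the tool from outside, world axes, zero at the start; "ft_torque": the same for the moment, N m; "grip_width": finger opening in m; "grasp_force": force on a finger pad.
Only numpy, scipy, OpenCV 4.12 (cv2) and the standard library are available. Lean on these libraries where they do the work, as an engineer would, in place of code of your own. Each camera call takes 0.05 s, during which the arm holds its last target. There are 200 camera calls.

TASK

Take the white dish by its black knob, lift it off the wooden plinth with the red marble lying in it, and offer it to the guest: carry it over the leather pad and turn it, about a quarter turn, so that its brass knob points the way the pad's arrow points. Keep it so level and steady that the marble never leaves the dish's blue ring, do not touch the marble or push the other things on the desk about. Finish while still holding the dish by the black knob, level and still about 10 cm above the middle of the pad, with the marble at rest in the centre; do not set it down or let go.

Things in the scene. Friction and masses are not known exactly. Their poses are not given: they have to be found in the camera images.
- dish: Round white dish, 132 mm across, rim 24 mm high, about 0.28 kg, loose, its flat foot (66 mm across) on the plinth. Origin: centre of its underside; z up; +x runs from the black knob over the middle to the brass knob; it starts pointing left (+y) within 15 degrees. The hollow rises from the middle at 5 degrees to a thin dark blue ring of radius 30 mm, then at 14 degrees to the rim.
- black_knob (a point): Grip point on the black knob, an upright square post (18 x 18 mm, faces square to the dish's x and y) standing on an ear of the dish: on its axis, 22 mm below its top, at (-95, 0, 48) mm in the dish's frame. Above 24 mm from the dish's underside the knob stands clear of everything. Pinch it across its 18 mm either way.
- brass_knob (a point): The same point on the equal brass knob on the other ear, at (95, 0, 48) mm in the dish's frame.
- dish_middle (a point): Lowest point of the dish's hollow, on its axis, 8 mm above its underside.
- marble_center (a point): Centre of the red marble, a 30 mm ball of 36 g, loose, lying in the middle of the dish; its centre is then 23 mm above the dish's underside.
- plinth: Round wooden plinth, 90 mm across and 30 mm high (top 80 mm across), fixed, its underside on the desk; origin at the centre of its underside. The dish stands loose on its top. It and the pad may stand either way round, one left and one right of the robot's middle line.
- pad: Brown leather pad, 240 mm (x) by 220 mm (y), 4 mm thick, fixed flat on the desk; origin at the centre of its underside; its cream arrow points along its +x, away from the robot, give or take 15 degrees.
- stapler: Red and black stapler, 130 x 36 x 42 mm, loose, lying along x about midway between plinth and pad; origin under its centre.
- armadillo: Small brass armadillo, 80 mm long and 48 mm high, loose, nearer the robot than the stapler; origin under its centre.
- chess_king: Black chess king, 42 mm across and 106 mm high, loose, at the far side of the desk; origin under its centre.
- mug: Blue mug, 80 mm across and 92 mm high, loose, at the left; origin under its centre.
- pencil_cup: Dark metal cup of pencils, 76 mm across, 165 mm high with the pencils, loose, at the far side; origin under its centre.
- photo_frame: Black photo frame, 170 mm wide and 130 mm high, standing loose at the near left; origin under the frame.
- magnifier: Magnifying glass with a dark handle, 190 mm long and 15 mm high, lying loose at the near right; origin where the handle meets the lens ring.
Mind the look-alikes: they are no part of the job. Several things have the shape of the dish; the one meant has the colours described above.

How it is judged:
On the way:
1. the dish is lifted clear of the plinth in the fingers, by the black knob, marble inside the ring (z of dish in the frame of plinth above 0.05 m and contact force between dish and plinth below 0.05 N and contact force between the fingers and dish above 1 N and distance between the grasp point and black_knob below 0.05 m and horizontal distance between marble_center and dish_middle below 0.03 m), for 0.2 s.
At the end, for the whole second after the job is handed in: Held in the fingers by the black knob, touching neither pad nor plinth: underside 60 to 160 mm up, middle within 40 mm of the pad's, level within 4 degrees, still, brass knob along the arrow within 8.5 degrees, marble at rest within 10 mm of the dish's middle (contact force between the fingers and dish above 1 N and distance between the grasp point and black_knob below 0.05 m and z of dish in the frame of pad between 0.06 and 0.16 m and horizontal distance between dish and pad below 0.04 m and angle between dish's own z axis and vertical below 0.07 rad and angle between the x axis of dish and the x axis of pad, either way round below 0.15 rad and x of brass_knob in the frame of pad above 0.03 m and horizontal distance between marble_center and dish_middle below 0.01 m and z of marble_center in the frame of dish between 0.01 and 0.035 m and linear speed of dish below 0.02 m/s and angular speed of dish below 0.15 rad/s and linear speed of marble below 0.03 m/s and contact force between dish and pad below 0.05 N and contact force between dish and plinth below 0.05 N); the arm keeps its last pose, push and grip.
It fails at once if the marble's centre leaves the dish's blue ring (30 mm from the middle) (horizontal distance between marble_center and dish_middle above 0.03 m).
It fails at once if the marble is touched by the robot (contact force between any of the fingers, the arm and marble above 0.3 N).
It fails at once if another thing on the desk is pushed more than 20 mm (distance of any of stapler, armadillo, chess_king, mug, pencil_cup, photo_frame, magnifier from where it was at the start of the episode above 0.02 m).
It also fails if it takes over 51 s, if anything falls off the work surface, if the arm or the gripper's body presses on something with over 40 N, if the wrist force passes 120 N, or if a joint passes its speed limit or range.

## Working session

There is one attempt and no reset: what is moved stays moved. The work goes in short steps, Python scripts to look and compute and a tool call to move; the robot and the scene stay as the last step left them, time stands still between calls to the robot, and variables do not carry over. Pictures are saved under pics/ and viewed, at most 10 in all, crops included, and the job is handed in when it is done.

Besides the shell and the picture viewer there is one more tool, called after "Request:" as name([rows], argument=value, ...), one row to a line, values as JSON. drive_tool: Moves the arm, as the interface text tells. Its arguments: {"type":"object","properties":{"increments":{"type":"array"}},"required":["increments"]}

```bash
mkdir -p pics
cat > h.py <<'E'
import numpy as np, cv2
from workcell import get_obs, camera, job_done, silhouettes
def save(n,im): cv2.imwrite('pics/'+n,cv2.cvtColor(im,cv2.COLOR_RGB2BGR))
def ray(c,uv):
    R=c['view'][:3,:3];t=c['view'][:3,3]
    d=R.T@np.linalg.solve(c['K'],[uv[0],uv[1],1.]);return -R.T@t,d/np.linalg.norm(d)
def atz(c,uv,z):
    o,d=ray(c,uv);return o+d*(z-o[2])/d[2]
def tri(cs,uvs):
    A=0;b=0;r=[ray(c,u) for c,u in zip(cs,uvs)]
    for o,d in r:
        P=np.eye(3)-np.outer(d,d);A=A+P;b=b+P@o
    x=np.linalg.solve(A,b);return x,[np.linalg.norm(np.cross(x-o,d))*1e3 for o,d in r]
def proj(c,p):
    q=c['K']@(c['view'][:3,:3]@p+c['view'][:3,3]);return q[:2]/q[2]
E
python3 - <<'E'
from h import *
np.set_printoptions(precision=3,suppress=True)
cs={n:camera(n) for n in('scene','top')}
print(get_obs())
for n,c in cs.items():
    save(n+'1.png',c['image'])
    print(n,ray(c,(320,200)),c['K'][0,0])
    for q in('dish','black_knob','marble_center','plinth','pad','stapler','armadillo','chess_king','mug','pencil_cup','photo_frame','magnifier'):
        for r in silhouettes(q,c)[:5]:
            v,u=np.nonzero(r['region']);print(q,round(r['conf'],2),r['bbox'],round(u.mean(),1),round(v.mean(),1),len(u),c['image'][v,u].mean(0).astype(int),atz(c,(u.mean(),v.mean()),0.03)[:2])
E
```

```text
{'clock': 0.1, 'joint_pos': array([1.339, 0.241, 0.004, 1.335, 0.   , 1.571]), 'joint_vel': array([-0.   , -0.001,  0.004,  0.   , -0.   , -0.   ]), 'tau': array([  0.001, -37.314,  25.301,   0.011,   0.   ,   0.   ]), 'eef_pos': array([0.115, 0.486, 0.231]), 'tool_rot': array([ 0.116,  0.993, -0.001, -0.   ]), 'ft_force': array([-0.13 ,  0.15 , -0.437]), 'ft_torque': array([-0.007, -0.006, -0.002]), 'grasp_force': 0.0, 'grip_width': 0.08543872692549974}
scene (array([ 1.653, -0.171,  1.016]), array([-0.762,  0.145, -0.631])) 441.8217963414223
dish 0.69 [215.1, 204.3, 283.4, 232.0] 250.8 217.6 1046 [225 223 215] [ 0.519 -0.191]
dish 0.61 [307.5, 225.4, 323.8, 259.1] 316.3 242.4 303 [186  61  54] [0.669 0.008]
dish 0.56 [223.0, 155.9, 260.3, 197.5] 241.6 178.4 812 [ 76 197 179] [ 0.291 -0.213]
black_knob 0.9 [223.8, 155.2, 258.3, 197.8] 241.5 178.4 841 [ 78 196 177] [ 0.291 -0.214]
black_knob 0.87 [217.5, 204.5, 283.3, 236.7] 251.7 217.8 1241 [222 215 205] [ 0.521 -0.188]
pad 0.94 [326.5, 196.2, 407.3, 254.6] 363.9 225.7 3147 [190 113  71] [0.615 0.176]
stapler 0.56 [305.7, 225.6, 326
[... 1536 characters left out ...]
madillo 0.69 [315.5, 238.5, 335.6, 264.9] 327.8 250.9 221 [229 179  64] [0.404 0.014]
chess_king 0.7 [287.7, 107.4, 305.2, 130.1] 296.8 118.4 219 [36 33 30] [0.803 0.096]
mug 0.87 [127.2, 194.9, 174.1, 223.0] 150.5 209.5 974 [ 63  90 108] [0.54  0.535]
pencil_cup 0.93 [337.9, 97.5, 361.6, 134.1] 347.3 116.9 746 [81 72 59] [ 0.803 -0.056]
pencil_cup 0.43 [360.5, 176.4, 440.0, 222.8] 397.5 199.6 1804 [244 244 240] [ 0.548 -0.196]
photo_frame 0.81 [124.6, 239.5, 197.3, 276.8] 163.3 259.0 1218 [47 44 41] [0.394 0.495]
photo_frame 0.23 [127.0, 195.4, 172.0, 224.8] 150.0 209.4 1044 [ 66  92 108] [0.54  0.536]
magnifier 0.58 [452.3, 226.1, 483.6, 289.8] 466.9 249.5 721 [205 180 130] [ 0.397 -0.389]
```

Run:
```python
import cv2
a=cv2.imread('pics/top1.png')[140:340,210:500]; b=cv2.imread('pics/scene1.png')[140:290,200:420]
a=cv2.resize(a,(435,300),interpolation=cv2.INTER_CUBIC)
a2=cv2.resize(cv2.imread('pics/top1.png')[165:235,345:450],(360,240),interpolation=cv2.INTER_CUBIC)
b2=cv2.resize(cv2.imread('pics/scene1.png')[190:250,205:295],(360,240),interpolation=cv2.INTER_CUBIC)
import numpy as np
o=np.zeros((560,800,3),np.uint8);o[:300,:435]=a;o[:240,435:795]=a2;o[310:310+240,435:795]=b2
o[310:550,:352]=cv2.resize(b,(352,240),interpolation=cv2.INTER_CUBIC)
cv2.imwrite('pics/v1.png',o)
```

```text
(no output)
```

View pics/v1.png

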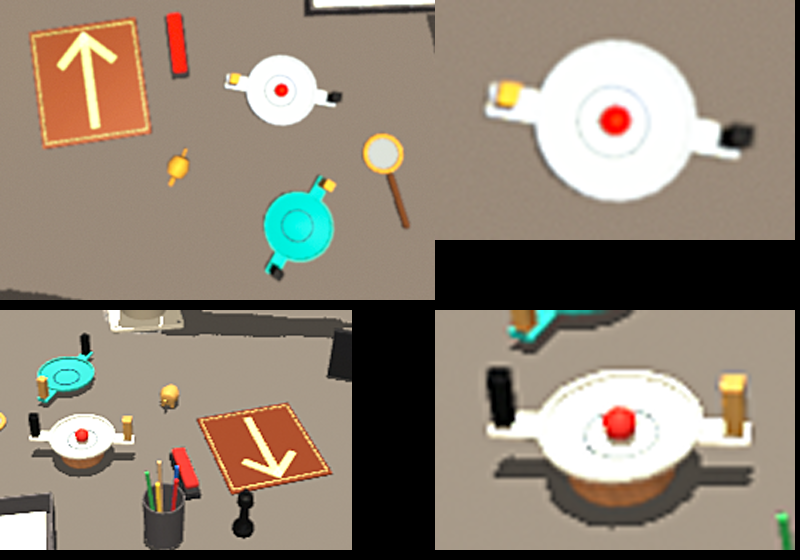

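White dish with marble: top image (397,199), black knob (433,205), brass knob (366,193). The look-alike is teal and empty at (408,290). The white one fits the description: white, red marble in it, and it stands on the wooden plinth.

```bash
cat >> h.py <<'E'
from scipy.optimize import least_squares
def blob(m,near,r=30):
    n,l,s,c=cv2.connectedComponentsWithStats(m.astype(np.uint8))
    k=[i for i in range(1,n) if s[i,4]>8 and np.hypot(*(c[i]-near))<r]
    i=max(k,key=lambda i:s[i,4]);L,T,w,h,a=s[i];return np.array([L,T,L+w,T+h])-.5,c[i],a
def masks(c):
    im=c['image'].astype(int);R,G,B=im[...,0],im[...,1],im[...,2]
    return dict(black=im.max(2)<62, red=(R>130)&(G<75)&(B<75), brass=(R>140)&(R-B>65)&(G>100)&(R-G<110)|((R>90)&(R-B>50)&(G*1.0/R>.55)))
def boxpts(p,sx):
    x,y,z,a=p;R=np.array([[np.cos(a),-np.sin(a)],[np.sin(a),np.cos(a)]])
    q=[];
    for i in(-.009,.009):
        for j in(-.009,.009):
            for h in(.024,.070): q.append([*(R@[sx*.095+i,j]+[x,y]),z+h])
    return np.array(q)
E
python3 - <<'E'
from h import *
np.set_printoptions(precision=4,suppress=True)
cs={n:camera(n) for n in('scene','top')}
near=dict(scene=dict(black=(221,213),red=(251,217),brass=(280,213)),top=dict(black=(433,204),red=(397,199),brass=(366,192)))
B={}
for n,c in cs.items():
    M=masks(c)
    for k in M: B[n,k]=blob(M[k],near[n][k],9); print(n,k,*B[n,k])
X,e=tri([cs['scene'],cs['top']],[B['scene','red'][1],B['top','red'][1]]);print('marble',X,e)
def res(p):
    r=[]
    for n,c in cs.items():
        for k,s in(('black',-1),('brass',1)):
            u=np.array([proj(c,q) for q in boxpts(p,s)])
            d=np.r_[u.min(0),u.max(0)]-B[n,k][0]
            d[3]=0 # bottoms blend with ear
            r+=list(d)
        r+=list(2*(proj(c,np.array([p[0],p[1],p[2]+.023]))-B[n,'red'][1]))
    return r
s=least_squares(res,[.55,-.195,.03,1.4],loss='soft_l1');print(s.x,np.degrees(s.x[3]),np.round(s.fun,1))
for k,sg in(('black',-1),):
    a=s.x[3];print('knob',s.x[:2]-.095*np.array([np.cos(a),np.sin(a)]),s.x[2]+.048)
# pad
P={}
for n,c in cs.items():
    m=silhouettes('pad',c)[0]['region'].astype(np.uint8)
    m=cv2.morphologyEx(m,cv2.MORPH_CLOSE,np.ones((7,7)))
    ct=max(cv2.findContours(m,0,2)[0],key=cv2.contourArea)
    P[n]=cv2.approxPolyDP(ct,8,True)[:,0]
    print(n,P[n].tolist()); print(np.array([atz(c,u,.004)[:2] for u in P[n]]))
E
```

```text
scene black [217.5 204.5 224.5 218.5] [221.125 211.3  ] 80
scene red [246.5 214.5 254.5 221.5] [250.7045 218.2045] 44
scene brass [275.5 205.5 282.5 221.5] [279.0625 213.0208] 96
top black [428.5 201.5 436.5 207.5] [432.6364 204.5   ] 44
top red [392.5 195.5 401.5 203.5] [397.1837 199.7755] 49
top brass [362.5 187.5 370.5 195.5] [366.037  191.4444] 54
marble [ 0.5455 -0.1908  0.0503] [np.float64(0.010513493317732025), np.float64(0.010513493317700715)]
[ 0.5453 -0.1911  0.0273  1.348 ] 77.23242562071736 [-0.7 -0.6  0.7  0.   0.2  1.2 -0.1  0.  -0.2 -0.1 -2.2 -0.6  1.6  0.
 -1.1  0.3 -0.1  0.   0.3  0.1]
knob [ 0.5243 -0.2838] 0.07533454345550518
scene [[380, 199], [324, 209], [345, 254], [406, 242]]
[[0.4561 0.2793]
 [0.4815 0.0668]
 [0.7078 0.0934]
 [0.6851 0.3022]]
top [[297, 151], [229, 162], [239, 238], [310, 226]]
[[0.7087 0.0991]
 [0.6808 0.3077]
 [0.4488 0.2785]
 [0.4786 0.065 ]]h.py:23: RuntimeWarning: divide by zero encountered in divide
  return dict(black=im.max(2)<62, red=(R>130)&(G<75)&(B<75), brass=(R>140)&(R-B>65)&(G>100)&(R-G<110)|((R>90)&(R-B>50)&(G*1.0/R>.55)))
h.py:23: RuntimeWarning: invalid value encountered in divide
  return dict(black=im.max(2)<62, red=(R>130)&(G<75)&(B<75), brass=(R>140)&(R-B>65)&(G>100)&(R-G<110)|((R>90)&(R-B>50)&(G*1.0/R>.55)))
```

Request:
drive_tool([
  [[10,-20,0],[0,0,0],1],
  [[20,-38,0],[0,0,0],1],
  [[20,-38,0],[0,0,0],1],
  [[20,-38,0],[0,0,0],1],
  [[20,-38,0],[0,0,0],1],
  [[20,-38,0],[0,0,0],1],
  [[20,-38,0],[0,0,0],1],
  [[20,-38,0],[0,0,0],1],
])

```text
clock: 2.17
eef_pos: [0.261, 0.2068, 0.2316]
tool_rot: [0.115, 0.993, 0.0, 0.0]
ft_force: [1.4, 0.4, -0.7]
grip_width: 0.0854
grasp_force: 0.0
```

Request:
drive_tool([
  [[20,-38,0],[0,0,0],1],
  [[20,-38,0],[0,0,0],1],
  [[20,-38,0],[0,0,0],1],
  [[20,-38,0],[0,0,0],1],
  [[20,-38,0],[0,0,0],1],
  [[20,-38,0],[0,0,0],1],
  [[20,-38,0],[0,0,0],1],
  [[20,-38,0],[0,0,0],1],
])

```text
clock: 2.83
eef_pos: [0.4165, -0.0887, 0.2316]
tool_rot: [0.116, 0.993, 0.0, 0.0]
ft_force: [0.7, 0.6, 1.3]
grip_width: 0.0853
grasp_force: 0.0
```

Request:
drive_tool([
  [[20,-38,0],[0,0,0],1],
  [[20,-38,0],[0,0,0],1],
  [[20,-38,0],[0,0,0],1],
  [[20,-38,0],[0,0,0],1],
  [[10,-25,0],[0,0,0],1],
  [[9,-10,0],[0,0,0],0.6],
  [[0,0,0],[0,0,0],0.6],
  [[0,0,0],[0,0,0],0.6],
])

```text
clock: 3.5
eef_pos: [0.5124, -0.2693, 0.2305]
tool_rot: [0.116, 0.993, 0.0, -0.001]
ft_force: [0.4, 1.5, -0.0]
grip_width: 0.0521
grasp_force: 0.0
```

Run:
```python
from h import *
np.set_printoptions(precision=4,suppress=True)
o=get_obs();print({k:o[k] for k in('clock','eef_pos','tool_rot','grip_width','joint_pos')})
c=camera('wrist');save('w1.png',c['image']);print(c['K'],ray(c,(320,200)),c['view'][:3,:3])
np.savez('w1.npz',**c)
for p in ([.5243,-.2838,.1],[.5453,-.1911,.053]): print(proj(c,np.array(p)))
```

```text
{'clock': 3.5, 'eef_pos': array([ 0.5124, -0.2693,  0.2305]), 'tool_rot': array([ 0.1162,  0.9932,  0.0004, -0.0007]), 'grip_width': 0.05212943462007859, 'joint_pos': array([-0.4841,  0.401 ,  0.228 ,  1.3994,  0.0003, -0.2512])}
[[301.4824   0.     314.3331]
 [  0.     301.4824 201.3786]
 [  0.       0.       1.    ]] (array([ 0.4392, -0.2519,  0.3734]), array([ 0.2846, -0.0473, -0.9575])) [[ 0.2307  0.973   0.0008]
 [ 0.9305 -0.2208  0.2922]
 [ 0.2845 -0.0666 -0.9563]]
[302.1118 208.0553]
[389.8826 193.8627]
```

View pics/w1.png

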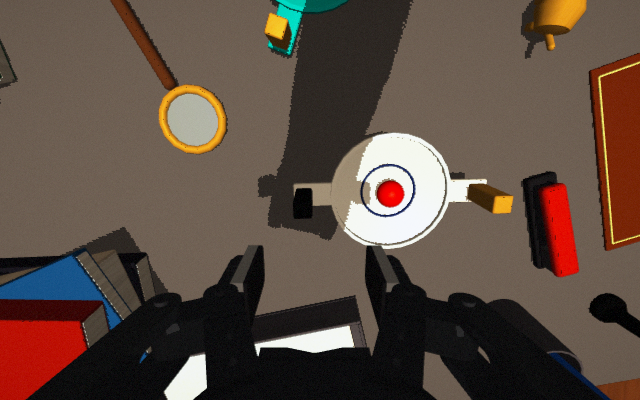

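Run:
```python
from h import *
np.set_printoptions(precision=4,suppress=True)
c=dict(np.load('w1.npz'));im=c['image'].astype(int)
print(im[203,285:322].max(1));print(im[180:226,303].max(1))
M=masks(c)
red=blob(M['red'],(390,193),15);bra=blob(M['brass'],(490,198),15);bl=blob(im.max(2)<22,(303,203),15)
print(red,bra,bl)
rows=[]
for z in(.0273,.030):
    B={'black':bl[0],'brass':bra[0]}
    def res(p):
        p=[p[0],p[1],z,p[2]];r=[]
        for k,s in(('black',-1),('brass',1)):
            u=np.array([proj(c,q) for q in boxpts(p,s)]);d=np.r_[u.min(0),u.max(0)]-B[k];
            if k=='black': d[1]=0
            else: d[0]=0
            r+=list(d)
        return r+list(2*(proj(c,np.array([p[0],p[1],z+.023]))-red[1]))
    s=least_squares(res,[.545,-.19,1.35],loss='soft_l1');a=s.x[2]
    print(z,s.x,np.degrees(a),np.round(s.fun,1),'knob',s.x[:2]-.095*np.array([np.cos(a),np.sin(a)]))
```

```text
[ 42  44  43  43  44  48  48  40   2   0   5   7   7   9   4   3   4  12
   7  11  12   8   5  11  12   4  12  68 161 161 159 162 161 163 161 162
 159]
[ 46  43  53 108 145 162 161 154  27   1   4   5   5   0   7   9   7   3
   0   4   1   0   6   7   7   3  12   5   5   5   9   2   8   8   2  13
   0  12  16  46  43  47  47  47  47  51]
(array([377.5, 180.5, 403.5, 206.5]), array([390.3859, 193.7167]), np.int32(526)) (array([491.5, 194.5, 513.5, 213.5]), array([502.4563, 203.9699]), np.int32(366)) (array([292.5, 188.5, 311.5, 218.5]), array([302.2476, 203.9562]), np.int32(525))
0.0273 [ 0.5463 -0.1903  1.359 ] 77.8636548865776 [  1.2   0.    1.6  -0.5   0.  -10.2  -1.6   0.5  -0.4   0.4] knob [ 0.5264 -0.2831]
0.03 [ 0.5454 -0.1907  1.3579] 77.80465480316596 [  0.3   0.    1.   -0.5   0.  -10.2  -0.4   0.8  -0.3   0.3] knob [ 0.5253 -0.2836]h.py:23: RuntimeWarning: divide by zero encountered in divide
  return dict(black=im.max(2)<62, red=(R>130)&(G<75)&(B<75), brass=(R>140)&(R-B>65)&(G>100)&(R-G<110)|((R>90)&(R-B>50)&(G*1.0/R>.55)))
h.py:23: RuntimeWarning: invalid value encountered in divide
  return dict(black=im.max(2)<62, red=(R>130)&(G<75)&(B<75), brass=(R>140)&(R-B>65)&(G>100)&(R-G<110)|((R>90)&(R-B>50)&(G*1.0/R>.55)))
```

Request:
drive_tool([
  [[6,-7,-10],[0,0,0.6],0.6],
  [[6.6,-7.3,-20],[0,0,0.5],0.6],
  [[0,0,-25],[0,0,0],0.6],
  [[0,0,-25],[0,0,0],0.6],
  [[0,0,-20],[0,0,0],0.6],
  [[0,0,-10],[0,0,0],0.6],
  [[0,0,0],[0,0,0],0.6],
  [[0,0,0],[0,0,0],0.6],
])

```text
clock: 4.22
eef_pos: [0.5252, -0.2827, 0.1214]
tool_rot: [0.106, 0.994, 0.0, -0.0]
ft_force: [-1.0, 0.9, 1.3]
grip_width: 0.0515
grasp_force: 0.0
```

```bash
python3 - <<'E' 2>/dev/null
from h import *
np.set_printoptions(precision=4,suppress=True)
o=get_obs();print({k:o[k] for k in('clock','eef_pos','tool_rot','grip_width')})
x,y=o['tool_rot'][:2];print(2*np.degrees(np.arctan2(y,x))-90)
c=camera('wrist');np.savez('w2.npz',**c)
im=c['image'].astype(int);print(proj(c,np.array([.5253,-.2836,.1])),proj(c,np.array([.5454,-.1907,.053])))
print(blob(masks(c)['red'],proj(c,np.array([.5454,-.1907,.053])),25))
save('w2.png',cv2.convertScaleAbs(c['image'],alpha=1.5,beta=30))
E
```

```text
{'clock': 4.2167, 'eef_pos': array([ 0.5252, -0.2827,  0.1214]), 'tool_rot': array([ 0.1056,  0.9944,  0.0001, -0.0002]), 'grip_width': 0.051464086249319356}
77.87449521578424
[312.5603 242.2251] [440.7127 215.6779]
(array([423.5, 196.5, 461.5, 234.5]), array([442.6521, 216.1761]), np.int32(1147))
```

View pics/w2.png

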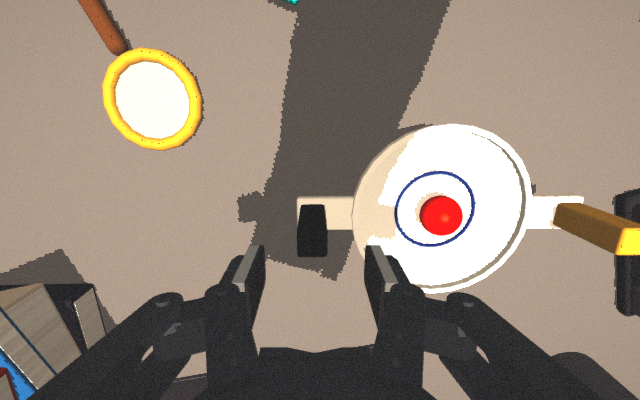

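Request:
drive_tool([
  [[0,-0.9,-12],[0,0,0],0.6],
  [[0,0,-15],[0,0,0],0.5],
  [[0,0,-15],[0,0,0],0.4],
  [[0,0,-12],[0,0,0],0.35],
  [[0,0,-7],[0,0,0],0.3],
  [[0,0,-1],[0,0,0],0.28],
  [[0,0,0],[0,0,0],0.28],
  [[0,0,0],[0,0,0],0.28],
])

```text
clock: 4.93
eef_pos: [0.5261, -0.2846, 0.0607]
tool_rot: [0.106, 0.994, -0.0, 0.001]
ft_force: [-0.9, 0.0, 0.0]
grip_width: 0.0241
grasp_force: 0.0
```

```bash
python3 - <<'E' 2>/dev/null
from h import *
np.set_printoptions(precision=4,suppress=True)
o=get_obs();print({k:o[k] for k in('clock','eef_pos','tool_rot','grip_width','ft_force')})
c=camera('wrist')
a=cv2.convertScaleAbs(c['image'],alpha=1.5,beta=30)[120:320,200:520]
save('w3.png',cv2.resize(a,(800,500),interpolation=cv2.INTER_CUBIC))
E
```

```text
{'clock': 4.9333, 'eef_pos': array([ 0.5261, -0.2846,  0.0607]), 'tool_rot': array([ 0.1061,  0.9944, -0.0005,  0.0012]), 'grip_width': 0.024103537786886464, 'ft_force': array([-0.8712,  0.0283,  0.017 ])}
```

View pics/w3.png

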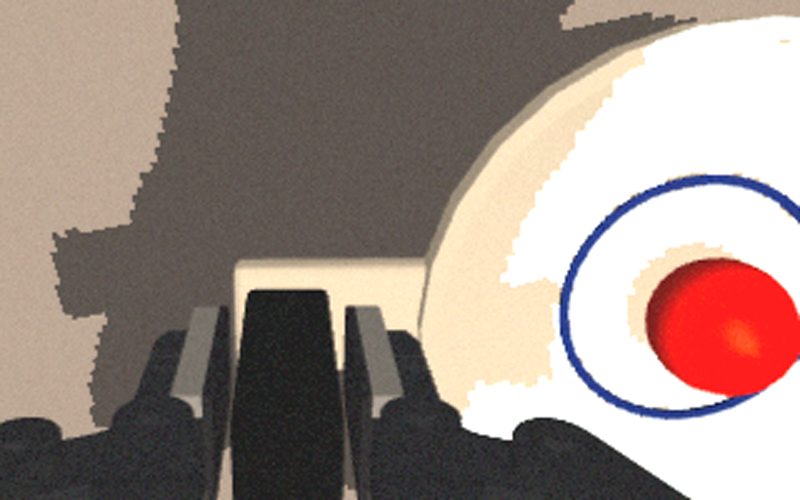

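The knob (crop px 232–340) is centred between the pads. Closing in small steps.

Request:
drive_tool([
  [[0,0,0],[0,0,0],0.26],
  [[0,0,0],[0,0,0],0.24],
  [[0,0,0],[0,0,0],0.22],
  [[0,0,0],[0,0,0],0.2],
  [[0,0,0],[0,0,0],0.18],
  [[0,0,0],[0,0,0],0.15],
  [[0,0,0],[0,0,0],0.1],
  [[0,0,0],[0,0,0],0],
])

```text
clock: 5.65
eef_pos: [0.5254, -0.2843, 0.0598]
tool_rot: [0.106, 0.994, -0.0, 0.0]
ft_force: [-1.1, -0.4, 5.2]
grip_width: 0.0172
grasp_force: 58.7
```

Request:
drive_tool([
  [[0,0,0],[0,0,0],0],
  [[0,0,0],[0,0,0],0],
])

```text
clock: 5.82
eef_pos: [0.5254, -0.2843, 0.0598]
tool_rot: [0.106, 0.994, -0.0, 0.0]
ft_force: [-1.8, -0.4, 5.7]
grip_width: 0.0169
grasp_force: 58.7
```

```bash
cat >> h.py <<'E'
def look(n=None):
    np.set_printoptions(precision=4,suppress=True)
    o=get_obs();print({k:o[k] for k in('clock','eef_pos','tool_rot','grip_width','grasp_force','ft_force','ft_torque')})
    x,y=o['tool_rot'][:2];az=(2*np.degrees(np.arctan2(y,x))-90);print('az',az)
    c=camera('wrist');im=c['image'].astype(int);R,G,B=im[...,0],im[...,1],im[...,2]
    pred=proj(c,o['eef_pos']+np.array([.095*np.cos(np.radians(az)),.095*np.sin(np.radians(az)),-.006]))
    mb=blob(masks(c)['red'],pred,40)
    rim=(B-R>20)&(B>40)
    n_,l,s,cc=cv2.connectedComponentsWithStats(cv2.dilate(rim.astype(np.uint8),np.ones((3,3))))
    v,u=np.nonzero(rim&(np.hypot(np.arange(640)[None]-pred[0],np.arange(400)[:,None]-pred[1])<75))
    e=cv2.fitEllipse(np.c_[u,v].astype(np.float32))
    print('marble',mb[1],'pred',pred,'ring',e,len(u))
    if n: save(n,c['image'])
    return c
E
python3 -c "from h import *;look('w4.png')" 2>/dev/null
```

```text
{'clock': 5.8167, 'eef_pos': array([ 0.5254, -0.2843,  0.0598]), 'tool_rot': array([ 0.1061,  0.9944, -0.0002,  0.0003]), 'grip_width': 0.016904235658441766, 'grasp_force': 58.72258543968201, 'ft_force': array([-1.845 , -0.3857,  5.7016]), 'ft_torque': array([0.1428, 0.2915, 0.08  ])}
az 77.81667380505138
marble [493.5829 254.9544] pred [488.2474 253.6441] ring ((477.8031311035156, 240.79425048828125), (90.27593994140625, 108.42931365966797), 61.987823486328125) 1208
```

Request:
drive_tool([
  [[0,0,0.5],[0,0,0],0],
  [[0,0,1],[0,0,0],0],
  [[0,0,1],[0,0,0],0],
  [[0,0,1],[0,0,0],0],
  [[0,0,1],[0,0,0],0],
  [[0,0,0.5],[0,0,0],0],
  [[0,0,0],[0,0,0],0],
  [[0,0,0],[0,0,0],0],
])

```text
clock: 6.53
eef_pos: [0.5251, -0.2841, 0.0642]
tool_rot: [0.106, 0.994, -0.0, -0.0]
ft_force: [-0.0, 0.0, -3.1]
grip_width: 0.0177
grasp_force: 58.5
```

```bash
python3 -c "
from h import *
c=look();a=c['image'][80:360,240:620];save('w5.png',cv2.resize(a,(760,560),interpolation=cv2.INTER_CUBIC))" 2>/dev/null
```

```text
{'clock': 6.5333, 'eef_pos': array([ 0.5251, -0.2841,  0.0642]), 'tool_rot': array([ 0.1061,  0.9944, -0.    , -0.0001]), 'grip_width': 0.01773655170932114, 'grasp_force': 58.508450388908386, 'ft_force': array([-0.0244,  0.0234, -3.0629]), 'ft_torque': array([-0.262 ,  0.0867, -0.0432])}
az 77.82316741728232
marble [493.0157 254.8986] pred [488.165  253.6107] ring ((477.1439514160156, 240.8087158203125), (90.0434799194336, 108.1873550415039), 61.45614242553711) 1183
```

View pics/w5.png

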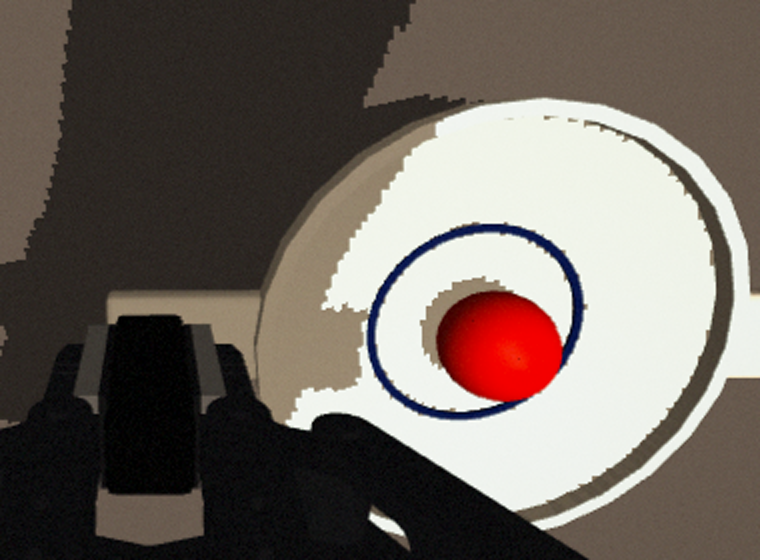

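Held: −3.1 N is the full weight, marble centred in the ring, tilt negligible. Lift and plan the carry.

Request:
drive_tool([
  [[0,0,1],[0,0,0],0],
  [[0,0,2],[0,0,0],0],
  [[0,0,3],[0,0,0],0],
  [[0,0,4],[0,0,0],0],
  [[0,0,5],[0,0,0],0],
  [[0,0,6],[0,0,0],0],
  [[0,0,6],[0,0,0],0],
  [[0,0,6],[0,0,0],0],
])

```text
clock: 7.25
eef_pos: [0.5254, -0.2842, 0.0983]
tool_rot: [0.106, 0.994, -0.0, 0.0]
ft_force: [0.6, 0.5, -3.5]
grip_width: 0.0172
grasp_force: 58.5
```

Request:
drive_tool([
  [[0,0,6],[0,0,0],0],
  [[0,0,6],[0,0,0],0],
  [[0,0,6],[0,0,0],0],
  [[0,0,6],[0,0,0],0],
  [[0,0,5],[0,0,0],0],
  [[0,0,4],[0,0,0],0],
  [[0,0,3],[0,0,0],0],
  [[0,0,2],[0,0,0],0],
])

```text
clock: 7.92
eef_pos: [0.5253, -0.2842, 0.1358]
tool_rot: [0.106, 0.994, -0.0, 0.0]
ft_force: [0.5, -0.0, -3.1]
grip_width: 0.0174
grasp_force: 58.5
```

Request:
drive_tool([
  [[0,0,1],[0,0,0],0],
  [[0,0,0],[0,0,0],0],
  [[0,0,0],[0,0,0],0],
])

```text
clock: 8.17
eef_pos: [0.525, -0.2841, 0.1361]
tool_rot: [0.106, 0.994, 0.0, -0.0]
ft_force: [0.5, 0.2, -2.3]
grip_width: 0.0173
grasp_force: 58.5
```

```bash
python3 - 2>/dev/null <<'E'
from h import *
look()
o=get_obs();x,y=o['tool_rot'][:2];az=2*np.arctan2(y,x)-np.pi/2
L=.095;u=lambda a:np.array([np.cos(a),np.sin(a)])
c0=o['eef_pos'][:2]+L*u(az);c1=np.array([.581,.186]);a1=np.radians(7)
N=48;t=np.arange(N+1)/N;s=10*t**3-15*t**4+6*t**5
P=np.array([c0+(c1-c0)*k-L*u(az+(a1-az)*k) for k in s])*1e3;A=np.degrees(az+(a1-az)*s)
# carry the rounding error along
acc=np.zeros(3);rows=[]
T=np.c_[P-P[0],A-A[0]]
for k in range(1,N+1):
    r=np.round(T[k]-acc,1);acc+=r;rows.append([[float(r[0]),float(r[1]),0],[0,0,float(r[2])],0])
for i in range(0,N,8): print(str(rows[i:i+8]))
E
```

```text
{'clock': 8.1667, 'eef_pos': array([ 0.525 , -0.2841,  0.1361]), 'tool_rot': array([ 0.1061,  0.9944,  0.0001, -0.0002]), 'grip_width': 0.01731460792649977, 'grasp_force': 58.54635000228882, 'ft_force': array([ 0.5484,  0.1814, -2.2611]), 'ft_torque': array([-0.2831,  0.0734,  0.0169])}
az 77.81892239647505
marble [493.0252 254.927 ] pred [488.1453 253.583 ] ring ((477.1429443359375, 240.82952880859375), (90.0121078491211, 108.2210464477539), 61.65684509277344) 1192
[[[-0.0, 0.0, 0], [0, 0, -0.0], 0], [[-0.1, 0.3, 0], [0, 0, -0.0], 0], [[-0.1, 0.6, 0], [0, 0, -0.2], 0], [[-0.2, 1.1, 0], [0, 0, -0.2], 0], [[-0.4, 1.9, 0], [0, 0, -0.3], 0], [[-0.5, 2.6, 0], [0, 0, -0.4], 0], [[-0.6, 3.4, 0], [0, 0, -0.6], 0], [[-0.9, 4.5, 0], [0, 0, -0.8], 0]]
[[[-1.0, 5.4, 0], [0, 0, -1.0], 0], [[-1.2, 6.4, 0], [0, 0, -1.1], 0], [[-1.4, 7.6, 0], [0, 0, -1.3], 0], [[-1.6, 8.6, 0], [0, 0, -1.4], 0], [[-1.7, 9.6, 0], [0, 0, -1.7], 0], [[-1.8, 10.8, 0], [0, 0, -1.8], 0], [[-2.0, 11.8, 0], [0, 0, -1.9], 0], [[-2.1, 12.8, 0], [0, 0, -2.2], 0]]
[[[-2.2, 13.8, 0], [0, 0, -2.2], 0], [[-2.1, 14.6, 0], [0, 0, -2
[... 367 characters left out ...]
], [[-0.9, 17.4, 0], [0, 0, -2.5], 0], [[-0.6, 16.9, 0], [0, 0, -2.5], 0], [[-0.5, 16.2, 0], [0, 0, -2.4], 0], [[-0.3, 15.4, 0], [0, 0, -2.3], 0]]
[[[-0.2, 14.5, 0], [0, 0, -2.1], 0], [[-0.0, 13.6, 0], [0, 0, -1.9], 0], [[0.0, 12.5, 0], [0, 0, -1.8], 0], [[0.1, 11.4, 0], [0, 0, -1.7], 0], [[0.2, 10.2, 0], [0, 0, -1.5], 0], [[0.2, 8.9, 0], [0, 0, -1.2], 0], [[0.2, 7.8, 0], [0, 0, -1.2], 0], [[0.2, 6.5, 0], [0, 0, -0.9], 0]]
[[[0.2, 5.4, 0], [0, 0, -0.8], 0], [[0.2, 4.2, 0], [0, 0, -0.6], 0], [[0.1, 3.2, 0], [0, 0, -0.4], 0], [[0.1, 2.2, 0], [0, 0, -0.4], 0], [[0.1, 1.5, 0], [0, 0, -0.2], 0], [[-0.0, 0.7, 0], [0, 0, -0.1], 0], [[0.0, 0.3, 0], [0, 0, -0.0], 0], [[0.0, 0.1, 0], [0, 0, -0.0], 0]]
```

Request:
drive_tool([
  [[0,0,0],[0,0,0],0],
  [[-0.1,0.3,0],[0,0,0],0],
  [[-0.1,0.6,0],[0,0,-0.2],0],
  [[-0.2,1.1,0],[0,0,-0.2],0],
  [[-0.4,1.9,0],[0,0,-0.3],0],
  [[-0.5,2.6,0],[0,0,-0.4],0],
  [[-0.6,3.4,0],[0,0,-0.6],0],
  [[-0.9,4.5,0],[0,0,-0.8],0],
])

```text
clock: 8.88
eef_pos: [0.5223, -0.2695, 0.1363]
tool_rot: [0.128, 0.992, -0.0, 0.0]
ft_force: [0.4, 1.4, -3.1]
grip_width: 0.0175
grasp_force: 58.5
```

Request:
drive_tool([
  [[-1.0,5.4,0],[0,0,-1.0],0],
  [[-1.2,6.4,0],[0,0,-1.1],0],
  [[-1.4,7.6,0],[0,0,-1.3],0],
  [[-1.6,8.6,0],[0,0,-1.4],0],
  [[-1.7,9.6,0],[0,0,-1.7],0],
  [[-1.8,10.8,0],[0,0,-1.8],0],
  [[-2.0,11.8,0],[0,0,-1.9],0],
  [[-2.1,12.8,0],[0,0,-2.2],0],
])

```text
clock: 9.55
eef_pos: [0.5093, -0.1959, 0.1364]
tool_rot: [0.235, 0.972, 0.0, -0.0]
ft_force: [-0.1, 0.7, -2.8]
grip_width: 0.0172
grasp_force: 58.5
```

Request:
drive_tool([
  [[-2.2,13.8,0],[0,0,-2.2],0],
  [[-2.1,14.6,0],[0,0,-2.4],0],
  [[-2.2,15.5,0],[0,0,-2.5],0],
  [[-2.2,16.2,0],[0,0,-2.5],0],
  [[-2.1,16.8,0],[0,0,-2.7],0],
  [[-2.0,17.3,0],[0,0,-2.7],0],
  [[-2.0,17.8,0],[0,0,-2.7],0],
  [[-1.7,18.0,0],[0,0,-2.8],0],
])

```text
clock: 10.22
eef_pos: [0.4924, -0.0654, 0.1364]
tool_rot: [0.405, 0.914, 0.0, -0.0]
ft_force: [0.9, 0.8, -3.6]
grip_width: 0.0172
grasp_force: 58.5
```

Request:
drive_tool([
  [[-1.6,18.2,0],[0,0,-2.8],0],
  [[-1.4,18.1,0],[0,0,-2.7],0],
  [[-1.3,18.1,0],[0,0,-2.7],0],
  [[-1.0,17.8,0],[0,0,-2.7],0],
  [[-0.9,17.4,0],[0,0,-2.5],0],
  [[-0.6,16.9,0],[0,0,-2.5],0],
  [[-0.5,16.2,0],[0,0,-2.4],0],
  [[-0.3,15.4,0],[0,0,-2.3],0],
])

```text
clock: 10.88
eef_pos: [0.4846, 0.0728, 0.1364]
tool_rot: [0.561, 0.828, 0.0, -0.0]
ft_force: [-0.9, 0.1, -1.7]
grip_width: 0.0173
grasp_force: 58.6
```

Request:
drive_tool([
  [[-0.2,14.5,0],[0,0,-2.1],0],
  [[0,13.6,0],[0,0,-1.9],0],
  [[0,12.5,0],[0,0,-1.8],0],
  [[0.1,11.4,0],[0,0,-1.7],0],
  [[0.2,10.2,0],[0,0,-1.5],0],
  [[0.2,8.9,0],[0,0,-1.2],0],
  [[0.2,7.8,0],[0,0,-1.2],0],
  [[0.2,6.5,0],[0,0,-0.9],0],
])

```text
clock: 11.55
eef_pos: [0.4853, 0.1579, 0.1363]
tool_rot: [0.646, 0.763, -0.0, -0.001]
ft_force: [1.3, 0.1, -2.7]
grip_width: 0.0172
grasp_force: 58.6
```

Request:
drive_tool([
  [[0.2,5.4,0],[0,0,-0.8],0],
  [[0.2,4.2,0],[0,0,-0.6],0],
  [[0.1,3.2,0],[0,0,-0.4],0],
  [[0.1,2.2,0],[0,0,-0.4],0],
  [[0.1,1.5,0],[0,0,-0.2],0],
  [[0,0.7,0],[0,0,-0.1],0],
  [[0,0.3,0],[0,0,0],0],
  [[0,0.1,0],[0,0,0],0],
])

```text
clock: 12.22
eef_pos: [0.4869, 0.1742, 0.1363]
tool_rot: [0.663, 0.749, -0.0, -0.0]
ft_force: [-0.2, -0.0, -2.3]
grip_width: 0.0174
grasp_force: 58.6
```

```bash
python3 - 2>/dev/null <<'E'
from h import *
w=look();t=camera('top');s=camera('scene')
o=np.zeros((560,800,3),np.uint8)
o[:250,:400]=cv2.resize(w['image'],(400,250));o[:300,400:]=cv2.resize(t['image'][120:270,210:410],(400,300))
o[310:560,:400]=cv2.resize(s['image'][160:285,280:480],(400,250))
save('e1.png',o)
E
```

```text
{'clock': 12.2167, 'eef_pos': array([0.4869, 0.1742, 0.1363]), 'tool_rot': array([ 0.6626,  0.749 , -0.0001, -0.    ]), 'grip_width': 0.017402935729434934, 'grasp_force': 58.57461869716644, 'ft_force': array([-0.1749, -0.0121, -2.3163]), 'ft_torque': array([-0.0402,  0.2427,  0.0568])}
az 7.002391434288199
marble [492.5771 255.0058] pred [489.4931 253.325 ] ring ((477.1736755371094, 240.81202697753906), (89.98208618164062, 107.97285461425781), 61.43118667602539) 1030
```

View pics/e1.png

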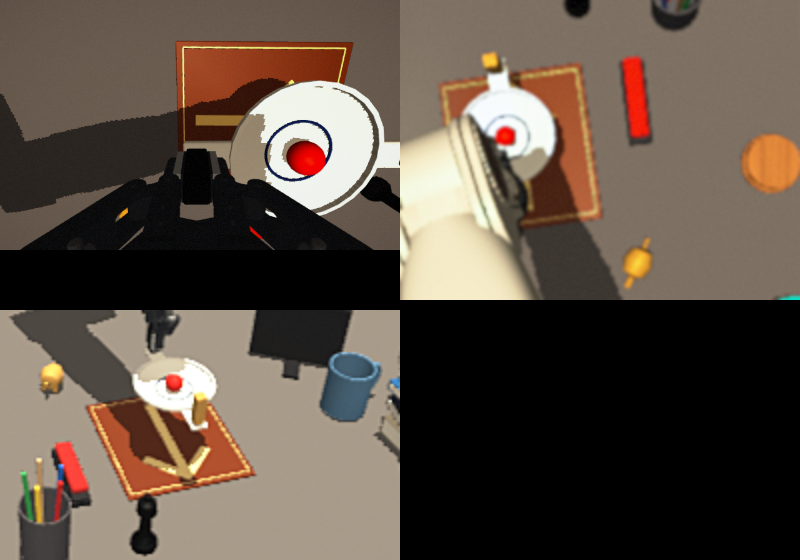

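The dish hangs over the pad with the brass knob along the arrow and the marble centred (scene crop (174,383)). I'll let it settle, check the numbers and hand in.

Request:
drive_tool([
  [[0,0,0],[0,0,0],0],
  [[0,0,0],[0,0,0],0],
  [[0,0,0],[0,0,0],0],
  [[0,0,0],[0,0,0],0],
  [[0,0,0],[0,0,0],0],
  [[0,0,0],[0,0,0],0],
  [[0,0,0],[0,0,0],0],
  [[0,0,0],[0,0,0],0],
])

```text
clock: 13.03
eef_pos: [0.4868, 0.1744, 0.1363]
tool_rot: [0.662, 0.749, -0.0, -0.0]
ft_force: [-0.1, -0.4, -2.8]
grip_width: 0.0172
grasp_force: 58.6
```

```bash
python3 - 2>/dev/null <<'E'
from h import *
look();t=camera('top');s=camera('scene')
g=np.array([.581,.186,.127])
rs=blob(masks(s)['red'],proj(s,g),15);rt=blob(masks(t)['red'],proj(t,g),15)
X,e=tri([s,t],[rs[1],rt[1]]);print('marble world',X,e,rs[2],rt[2])
if np.hypot(*(X[:2]-g[:2]))<.015 and .11<X[2]<.14: print(job_done())
E
```

```text
{'clock': 13.0333, 'eef_pos': array([0.4868, 0.1744, 0.1363]), 'tool_rot': array([ 0.6625,  0.7491, -0.    , -0.    ]), 'grip_width': 0.017235654429587383, 'grasp_force': 58.564844727516174, 'ft_force': array([-0.0669, -0.4478, -2.7576]), 'ft_torque': array([-0.0345,  0.2957,  0.0482])}
az 7.02118813146177
marble [492.5809 255.0452] pred [489.4657 253.2644] ring ((477.1883239746094, 240.798828125), (89.96025848388672, 107.89154815673828), 61.127071380615234) 1019
marble world [0.5813 0.1867 0.1263] [np.float64(0.9455896662350681), np.float64(0.9455896662350912)] 45 62
the job is handed in; nothing more can be done
None
```

The job is handed in (no verdict came back): the dish is held by the black knob about 10 cm above the middle of the pad, brass knob along the arrow, marble at rest in the centre; it took about 13 of the 51 s.

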